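# Snap the shamash cap home on the menorah

## Task

Someone has snapped the brass shamash cap onto one of the clear glass holders of the menorah. Pull it off and snap it onto the amber shamash holder, pressing along its leaning stem, which telescopes in before it resists, until the cap clicks fully home, then let go. Press only as hard as the click needs, so that the amber glass sleeve round the stem's foot is not driven down into its block, and leave the dreidels, coin box and saucer where they are.

Things in the scene. Friction and masses are not known exactly. Their poses are not given: they have to be found in the camera images.
- cap: Loose brass thimble-like cap, red dot on its flat top: 30 mm across, 28 tall, 24 deep inside, 40 to 85 g. Origin: centre of the open rim; +z along its axis to the closed top. Just inside the rim is a lip, 4 mm high, opening 20 mm. Starts snapped on a clear holder's stem, leaning with it. Grip it across its sides; below it the stem is 18 mm across for 22 mm, then 23 mm.
- wrong_stem: Fixed stem of the clear holder that wears the cap, leaning 0.30 rad from vertical, roughly away from the robot. Origin: on its axis, where a seated cap's rim lies; +z up the stem, +x in the plane of the lean, y level. Above the origin a stud 17 mm across, 24 tall, its top 4 mm tapered to 11. Three sprung balls on it hold the cap's lip: pulling off along +z takes 6 to 20 N; free after 26 mm.
- shamash_stem: Bare stem of the amber shamash: same axes, origin, stud, balls and lean. It telescopes: 2 to 31 mm higher than the clear ones, how far it can still go in is not known. Pressed along -z it slides in (this frame with it) against 2 to 6 N until it bottoms, and stays. The cap slips over the stud, meets the balls 11 mm short of home and clicks past them at 5 to 14 N, after the stem bottoms.
- shamash_sleeve: Amber glass sleeve round the foot of the shamash's stem, 23 mm across, standing out of the block along the lean, its top 40 mm from its origin; origin on the axis inside the block, z up the stem. It is only held by friction: a steady load over about 24 N along the stem drives it down into the block, and 3 mm is too much.
- shamash: Amber glass block of the shamash, fixed, 46 x 46 x 30 mm; origin under its centre, z up.
- wrong: Clear glass block under the capped stem, fixed, 46 x 46 x 30 mm, origin under its centre, z up; its sleeve ends 27 mm short of the stem's origin. Seven more clear holders just like it, bare, stand in the same row: all nine along y, 64 mm apart, in any order, staggered up to 70 mm in x; bare studs end about 90 mm above the ledge.
- dreidel_blue: Blue hard plastic dreidel lying on its side, body 32 mm square, 69 mm long with tip and stem, loose; origin under the middle of its body. A bystander.
- dreidel_red: Red hard plastic dreidel, same size, loose; origin under the middle of its body. A bystander.
- coin_box: Aluminium coin box 75 x 75 x 90 mm with a slot in its top, loose; origin under its centre. A bystander.
- saucer: Blue ceramic saucer 120 mm across, 18 mm high, loose; origin under its centre. A bystander.
Mind the look-alikes: they are no part of the job. What is meant by the cap is not grey or turquoise, and is the smaller of those in its own colour.

How it is judged:
By the outcome, as a careful person would: the job done as asked, in the order asked, and still so for the second after the job is handed in, with the robot touching nothing.
It also fails if it takes over 45 s, if anything falls off the work surface, if the arm or the gripper's body presses on something with over 40 N, if the wrist force passes 120 N, or if a joint passes its speed limit or range.

## Robot

A 6-joint arm with a two-finger parallel gripper is mounted at the origin on the work surface. World frame = base frame: x ahead of the robot, y to its left, z up, the work surface at z = 0. Lengths are in m, angles in rad, forces in N, time in s.
With the tool pointing down it reaches from about 0.25 to 0.725 m from the base axis. Payload 4 kg.
Tool frame: the origin (TCP) lies at the very end of the fingers, on their centre line; the grasp point (between the pads) lies 19 mm behind it; x points along the fingers, y is the direction in which the jaws open and shut, and the axes are right-handed (so a half turn about x gives the same grasp; the last joint's range is limited). The gripper opens to 85 mm and grips with 20 to 120 N. Pads are 22 mm wide; open, the fingers measure 114 mm over their backs; the gripper's body (76 mm by 85 mm) begins 54 mm behind the grasp point. The pads swing forward as they close: fully open they stand 13 mm farther back than shut.
Start: joints at [-1.298, 0.241, 0.005, 1.335, 0, 1.571], TCP at [0.135, -0.482, 0.231] pointing down, gripper open.
Joint ranges: [-2.72, 2.72], [-1.05, 1.87], [-1.09, 1.28], [-1.99, 2.15], [-1.42, 1.44], [-3.14, 3.14]. Speed limits (rad/s): [2.79, 2.79, 3.14, 3.14, 3.14, 3.14].

## Interface

Orientations are given as a unit quaternion [w, x, y, z].
In Python, from plant import manip gives the robot as it stands.
- The arm moves only by the shell command python3 -m jog 'ROWS' [FORCE]. ROWS is JSON, a list that holds one entry, the list of rows, each a list of 7 numbers: the shift along the tool's x, y, z in cm, then the turn, a rotation vector about the tool's x, y, z in degrees, then the opening, from 0 (shut) to 1 (fully open). A call has exactly 8 rows; each row is the pose to reach, as a shift and turn from the pose commanded when the call began, along the tool's axes at that moment; what a row does not reach only later rows make up. A row lasts 1/8 s, in which the tool goes at most 62.5 mm and 10.7 degrees, less where a joint would pass 70% of its speed; a pose out of reach is approached as far as the arm can. A call with a gripper value outside its range is refused whole. The fingers move at their own pace and stop on an object; FORCE is the grip in N (left out, the last holds). Time passes only in rows, so rows that repeat a pose let the fingers close, or fill a call up. It gives the time, the measured TCP pose, the force and the opening at its end, in the units of the state.
- manip.state(): the state, without advancing time (a new reading comes with each control period).
- manip.get_image(name): name is "side" or "top"; returns a dict with "color" (384x512x3 uint8, blue, green, red), "camera_matrix" (3x3 intrinsics, pixels), "R" (3x3) and "t" (3): a world point X has camera coordinates R X + t. Camera axes: x right, y down, z forward; pixel columns grow to the right and rows downward; lengths in m; the calibration is good to about 2 mm. A picture is of the moment at which its call begins. There is no depth.
- manip.finish_job(): hands the job in, once; it reports no verdict.
Trained networks look in the newest picture that a camera, given by its name, has taken for a name from the list of things; names that differ only in an ending like _2 or _b are one class to them, and where a whole thing is asked for, a point or a joint stands for the part that bears it (a point fixed in the world has none). Each returns a list of dicts, best first, with "confidence" (0 to 1); they miss things now and then, are a little off and sometimes report something else, mostly with a low value. They report only what shows in the picture. A call takes as long as a camera call. They do not tell look-alikes from the thing itself.
- manip.find_in(camera, label): "centre" ([x, y, z] in m, in world coordinates, good to about 4 mm: the middle of the surface that is visible of it).
The state is a dict: "time": time; "q": joint angles; "qd": joint speeds; "effort": joint torques, N m; "position": TCP position; "tcp_rot": TCP orientation; "ft_force": force on the tool from outside, world axes, zero at the start; "wrist_torque": the same for the moment, N m; "width": finger opening in m.
Only numpy, scipy, OpenCV 4.12 (cv2) and the standard library are available. Lean on these libraries where they do the work, as an engineer would, in place of code of your own. Each camera call takes 0.05 s, during which the arm holds its last target.

## Working session

There is one attempt and no reset: what is moved stays moved. The work goes in short steps, Python scripts to look and compute and a shell command to move; the robot and the scene stay as the last step left them, time stands still between calls to the robot, and variables do not carry over. Pictures are saved under pics/ and viewed, and the job is handed in when it is done.

```bash
ls; mkdir -p pics; python3 - <<'E'
from plant import manip
import cv2,numpy as np
s=manip.state(); print({k:np.round(v,3).tolist() for k,v in s.items()})
for n in("side","top"):
    d=manip.get_image(n); cv2.imwrite(f"pics/{n}0.png",d["color"])
    print(n,d["camera_matrix"].tolist(),np.round(d["R"],4).tolist(),np.round(d["t"],4).tolist(),"cam at",-np.array(d["R"]).T@d["t"])
    for l in("cap","wrong","shamash","wrong_stem","shamash_stem","shamash_sleeve","dreidel_blue","dreidel_red","coin_box","saucer"):
        for r in manip.find_in(n,l): print(l,np.round(r["centre"],3).tolist(),round(r["confidence"],2))
E
```

```text
pics
{'time': 0.0, 'q': [-1.298, 0.241, 0.004, 1.335, 0.0, 1.571], 'qd': [0.0, -0.0, 0.001, -0.0, 0.0, 0.001], 'effort': [-0.002, -37.232, 25.241, 0.017, -0.0, -0.0], 'position': [0.135, -0.481, 0.23], 'tcp_rot': [-0.095, -0.7, -0.097, 0.701], 'ft_force': [-0.071, 0.142, 0.304], 'wrist_torque': [0.038, 0.003, -0.02], 'width': 0.085}
side [[443.32629787901715, 0.0, 257.81175664129245], [0.0, 443.32629787901715, 183.28295460743732], [0.0, 0.0, 1.0]] [[-0.9751, -0.2216, -0.0028], [-0.1669, 0.7426, -0.6486], [0.1458, -0.6321, -0.7611]] [0.552, 0.1499, 1.1767] cam at [0.39174366 0.75474546 0.99437811]
cap [0.556, -0.114, 0.093] 0.7
cap [0.452, -0.094, 0.037] 0.58
cap [0.641, -0.109, 0.038] 0.49
wrong [0.533, -0.12, 0.029] 0.64
shamash [0.522, 0.196, 0.029] 0.78
shamash_stem [0.538, 0.199, 0.095] 0.71
shamash_sleeve [0.533, 0.198, 0.072] 0.8
dreidel_blue [0.417, 0.14, 0.03] 0.8
dreidel_blue [0.523, 0.198, 0.03] 0.36
dreidel_red [0.714, 0.142, 0.026] 0.65
coin_box [0.494, 0.415, 0.09] 0.93
saucer [0.533, -0.393, 0.013] 0.91
top [[406.7069631000095, 0.0, 249.28510275857445], [0.0, 406.7069631000095, 194.82673852026215], [0.0, 0.0, 1.0]] [[0.0232, -0.9997, 0.0006], [-0.9848, -0.0229, -0.1721], [0.172, 0.0034, -0.9851]] [-0.029, 0.5735, 0.9695] cam at [ 0.39871239 -0.01916175  1.05375382]
cap [0.448, -0.106, 0.033] 0.63
cap [0.641, -0.114, 0.035] 0.62
cap [0.552, -0.132, 0.094] 0.54
wrong [0.534, -0.119, 0.032] 0.59
wrong [0.536, -0.386, 0.011] 0.18
shamash [0.525, 0.188, 0.032] 0.79
shamash [0.534, 0.185, 0.083] 0.43
wrong_stem [0.536, 0.185, 0.079] 0.44
shamash_sleeve [0.537, 0.188, 0.081] 0.46
dreidel_blue [0.418, 0.129, 0.031] 0.73
dreidel_blue [0.536, 0.185, 0.082] 0.68
dreidel_red [0.714, 0.132, 0.032] 0.63
dreidel_red [0.526, 0.188, 0.03] 0.61
coin_box [0.491, 0.38, 0.091] 0.61
saucer [0.538, -0.386, 0.008] 0.84
```

View pics/side0.png

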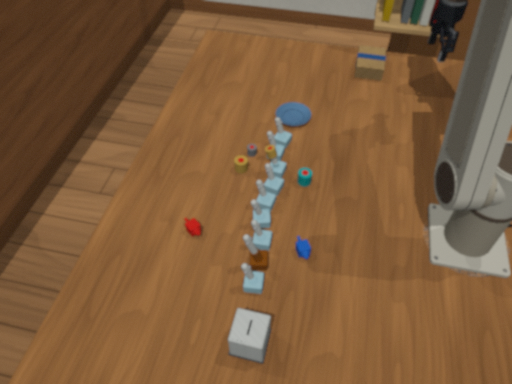

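View pics/top0.png

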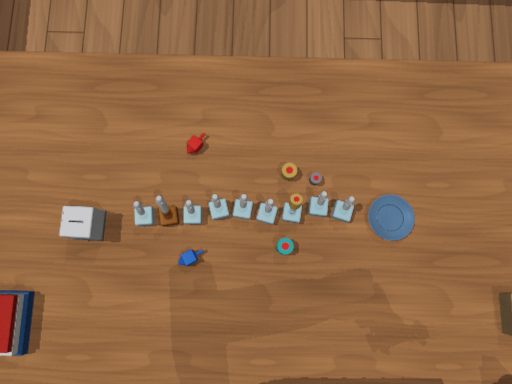

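```bash
python3 - <<'E'
import cv2,numpy as np
a=cv2.imread("pics/side0.png");b=cv2.imread("pics/top0.png")
print(a.shape)
c=cv2.resize(a[170:300,170:370],None,fx=4,fy=4,interpolation=cv2.INTER_CUBIC);cv2.imwrite("pics/side0c.png",c)
c=cv2.resize(b[60:210,130:330],None,fx=4,fy=4,interpolation=cv2.INTER_CUBIC);cv2.imwrite("pics/top0c.png",c)
E
```

```text
(384, 512, 3)
```

View pics/side0c.png

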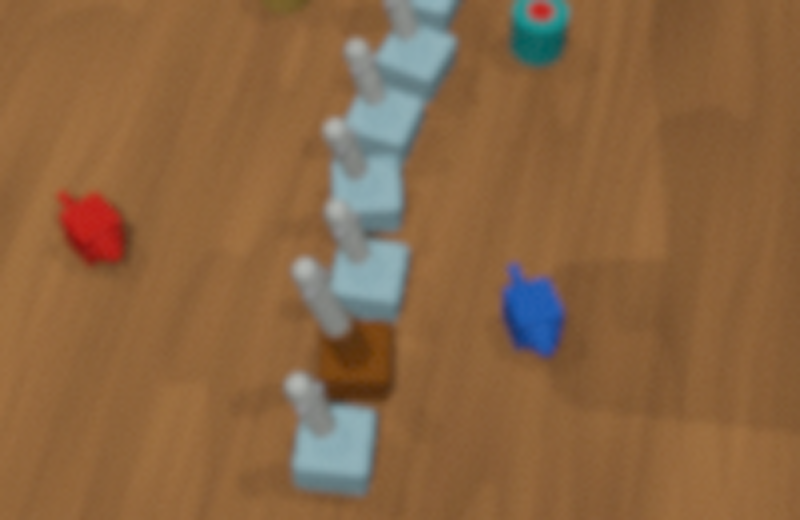

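```bash
python3 - <<'E'
import cv2,numpy as np
a=cv2.imread("pics/side0.png");b=cv2.imread("pics/top0.png")
c=cv2.resize(a[120:200,220:330],None,fx=7,fy=7,interpolation=cv2.INTER_CUBIC);cv2.imwrite("pics/side0d.png",c)
c=cv2.resize(b[155:255,265:365],None,fx=6,fy=6,interpolation=cv2.INTER_CUBIC);cv2.imwrite("pics/top0d.png",c)
c=np.hstack([cv2.resize(b[180:240,125:185],None,fx=6,fy=6,interpolation=cv2.INTER_CUBIC),cv2.resize(a[225:285,230:290],None,fx=6,fy=6,interpolation=cv2.INTER_CUBIC)]);cv2.imwrite("pics/sh0.png",c)
E
```

```text
(no output)
```

View pics/side0d.png

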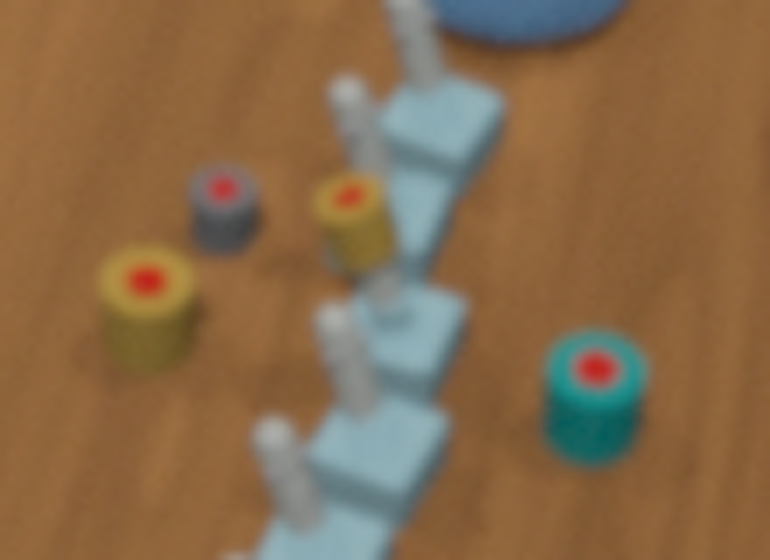

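View pics/top0d.png

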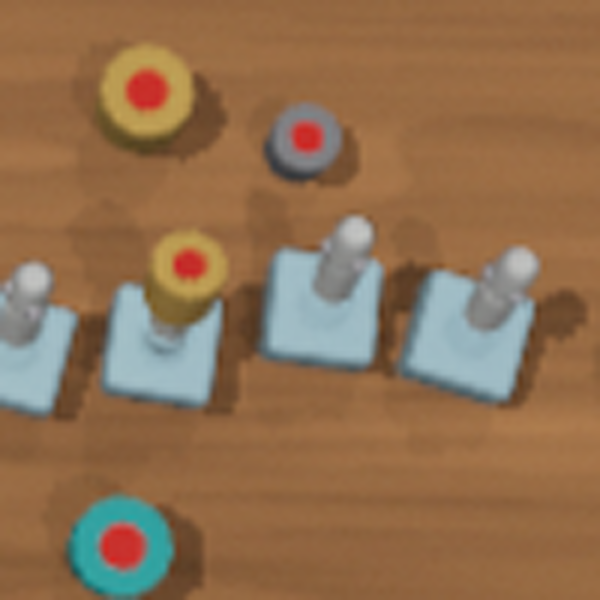

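View pics/sh0.png

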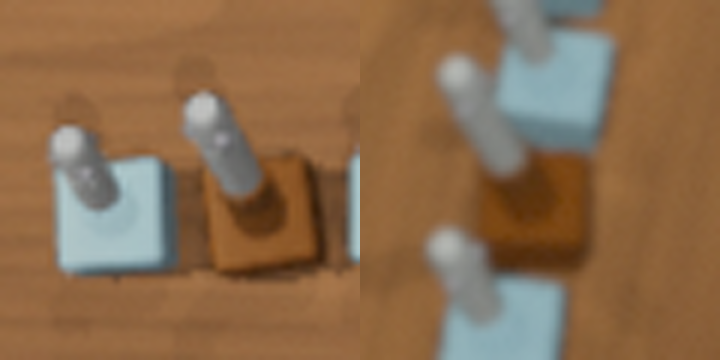

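The look-alikes, by top-view pixel:
- Small brass cap on a clear holder at (296,199), which is (270,152) in the side view.
- Larger loose brass cap at (289,170).
- Grey cap at (316,178).
- Turquoise cap at (285,246).

I choose the one on the holder. The crop shows it as brass, smaller than the loose brass one, and leaning on a stem. The amber shamash is at top (168,215), with its stud tip near (159,198).

```bash
cat > h.py <<'E'
import numpy as np,cv2
from scipy.spatial.transform import Rotation as Ro
def proj(d,X):
    X=np.atleast_2d(X);c=X@np.array(d["R"]).T+np.array(d["t"]);p=c@np.array(d["camera_matrix"]).T
    return p[:,:2]/p[:,2:]
def tri(ds,ps):
    # DLT through cv2
    P=[np.array(d["camera_matrix"])@np.c_[d["R"],d["t"]] for d in ds]
    h=cv2.triangulatePoints(P[0],P[1],np.array(ps[0],float).reshape(2,1),np.array(ps[1],float).reshape(2,1)).ravel();return h[:3]/h[3]
E
python3 - <<'E'
from plant import manip
import cv2,numpy as np,pickle
from h import *
D={n:manip.get_image(n) for n in("side","top")}
pickle.dump(D,open("d0.pkl","wb"))
# red dot of cap
def dot(im,c,r=7):
    x,y=map(int,c);s=im[y-r:y+r+1,x-r:x+r+1].astype(float)
    w=np.clip(s[...,2]-1.5*s[...,1]-20,0,None)
    yy,xx=np.mgrid[y-r:y+r+1,x-r:x+r+1];return [(w*xx).sum()/w.sum(),(w*yy).sum()/w.sum()],w.sum()
ps=[dot(D["side"]["color"],(269,148)),dot(D["top"]["color"],(296,199))]
print(ps); X=tri([D["side"],D["top"]],[ps[0][0],ps[1][0]]);print("dot",X,[proj(D[n],X) for n in D])
tiles=[]
for n,c in(("side",(254,252)),("top",(164,207)),("side",(274,160)),("top",(294,206))):
    x,y=c;t=cv2.resize(D[n]["color"][y-15:y+15,x-15:x+15],None,fx=13,fy=13,interpolation=cv2.INTER_CUBIC)
    for k in range(0,30,5): cv2.putText(t,str(x-15+k),(k*13,10),0,.35,(0,255,255));cv2.putText(t,str(y-15+k),(0,k*13+6),0,.35,(0,255,255))
    tiles.append(t[:,:])
cv2.imwrite("pics/tiles_sh.png",np.hstack(tiles[:2]));cv2.imwrite("pics/tiles_cap.png",np.hstack(tiles[2:]))
E
```

```text
[([np.float64(269.5125), np.float64(147.5975)], np.float64(200.0)), ([np.float64(296.0356446672236), np.float64(198.64912280701753)], np.float64(1795.5))]
dot [ 0.55984814 -0.12737748  0.09790409] [array([[269.754808  , 147.66081359]]), array([[296.03554983, 198.29267687]])]
```

View pics/tiles_sh.png

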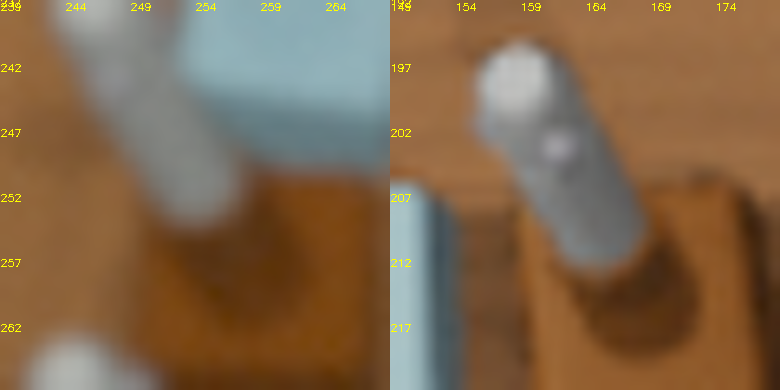

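View pics/tiles_cap.png

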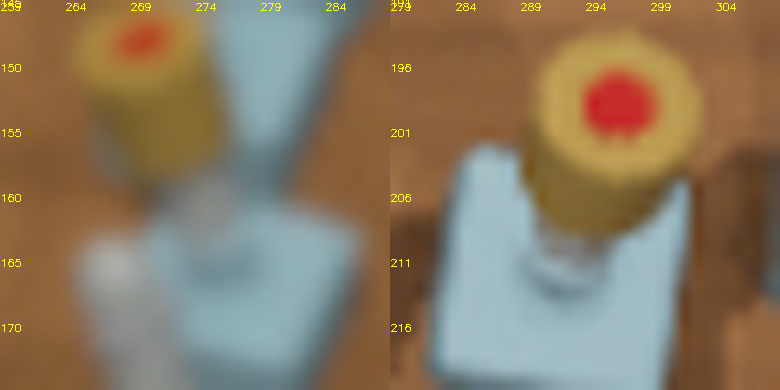

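```bash
cat > fit.py <<'E'
import pickle,sys
from h import *
from scipy.optimize import minimize
D=pickle.load(open("d0.pkl","rb"))
S=8
def axis(phi,tilt=0.30): return np.array([np.sin(tilt)*np.cos(phi),np.sin(tilt)*np.sin(phi),np.cos(tilt)])
def circ(c,a,r):
    u=np.cross(a,[0,1,0]);u/=np.linalg.norm(u);v=np.cross(a,u);t=np.linspace(0,2*np.pi,32,endpoint=False)
    return c+r*(np.outer(np.cos(t),u)+np.outer(np.sin(t),v))
def render(d,pts,box,off=(0,0)):
    x0,y0,w,h=box
    p=proj(d,pts)+np.array(off)
    hull=cv2.convexHull(((p-[x0,y0]+.5)*S).astype(np.float32))
    m=np.zeros((h*S,w*S),np.uint8);cv2.fillConvexPoly(m,np.round(hull*16).astype(np.int32),255,cv2.LINE_AA,4)
    m=cv2.GaussianBlur(m.astype(np.float32)/255,(0,0),.5*S)
    return cv2.resize(m,(w,h),interpolation=cv2.INTER_AREA)
def cap_pts(top,phi,tilt=.3):
    a=axis(phi,tilt);return np.vstack([circ(top,a,.015),circ(top-.028*a,a,.015)])
def stem_pts(top,phi,L,tilt=.3):
    a=axis(phi,tilt);return np.vstack([circ(top,a,.0055),circ(top-.004*a,a,.0085),circ(top-L*a,a,.009)])
E
python3 - <<'E'
from fit import *
B={"cap":{"side":(258,138,24,28),"top":(284,188,24,26)},"st":{"side":(238,230,22,28),"top":(150,188,24,30)}}
M={}
for k in B:
    for n in B[k]:
        x,y,w,h=B[k][n];im=D[n]["color"][y:y+h,x:x+w].astype(float);b,g,r=im[...,0],im[...,1],im[...,2]
        hsv=cv2.cvtColor(im.astype(np.uint8),cv2.COLOR_BGR2HSV).astype(float)
        M[k,n]=hsv
    vis=np.hstack([np.pad(cv2.resize(M[k,n][...,c].astype(np.uint8),None,fx=12,fy=12,interpolation=cv2.INTER_NEAREST),((0,360-12*B[k][n][3]),(0,0))) for n in B[k] for c in(1,)]+[np.zeros((360,1),np.uint8)])
    cv2.imwrite(f"pics/sat_{k}.png",vis)
    for n in B[k]:
        print(k,n); print(M[k,n][::2,::2,1].astype(int)) if k=="st" else print(M[k,n][::2,::2,0].astype(int))
E
```

```text
cap side
[[15 15 15 14 15 12 30 60 95 95 95 96]
 [15 15 15 14 14 14 20 50 86 96 95 96]
 [15 14 14 15 14 14 15 40 75 95 95 96]
 [15 15 14 14 15 16 17 18 23 95 95 96]
 [15 15 14 15 18 16 13 17 21 95 96 95]
 [14 15 14 17 19 10  9 17 21 93 96 95]
 [15 14 14 16 21 19 19 20 21 88 95 95]
 [14 15 14 14 18 20 21 21 21 38 96 96]
 [14 14 14 14 17 20 20 21 21 23 96 96]
 [14 14 14 14 16 19 21 21 20 25 95 96]
 [15 15 14 14 14 18 20 19 22 86 96 92]
 [14 14 14 14 15 15 13 30 45 81 94 90]
 [14 15 15 15 15 14 18 90 78 92 95 95]
 [15 15 15 14 16 20 94 96 94 96 96 96]]
cap top
[[14 14 13 14 14 15 14 14 14 14 14 14]
 [14 14 14 14 14 14 14 14 14 14 14 14]
 [13 13 14 14 14 14 14 14 14 14 14 14]
 [14 14 14 14 18 20 20 19 15 14 13 13]
 [14 14 14 16 20 20 10 18 20 14 14 14]
 [14 14 14 18 21  2  1  4 21 20 14 14]
 [14 14 14 20 21  7  1  4 21 19 14 14]
 [14 98 14 20 21 21 19 21 21 16 14 13]
 [96 95 96 20 20 20 20 20 19 14 13 14]
 [96 97 95 20 20 20 20 19 79 13 14 13]
 [97 96 96 25 20 20 20 67 96 14 14 13]
 [97 96 97 96 30 20 96 97 97 14 13 14]
 [97 95 96 96 97 97 97 97 98 13 13 14]]
st side
[[149 147 152 152 15
[... 711 characters left out ...]
144 144 145 143 141 141 142 139 143]
 [143 137 143 144 145 142 141 141 141 140 144 140]
 [142 141 144 147 147 142 142 143 141 140 142 138]
 [143 142 143  59  10   8 103 139 144 143 141 139]
 [141 141 136   3   3   3  14 145 146 142 140 140]
 [141 141 135   0   3   4   5  95 146 142 144 140]
 [140 142 137  15   6   0   4  10 144 144 143 142]
 [141 139 144 140  38   2   7   3  71 142 144 144]
 [ 17 132 143 144 104   2   2   2   8 163 175 182]
 [ 37  42 130 151 161  42   0   5   5 105 179 182]
 [ 40  57  82 153 171 157   2   2   2 129 197 183]
 [ 38  59  83 146 159 168 128  82 118 182 201 186]
 [ 38  54  83 144 154 168 174 191 199 185 183 193]
 [ 37  54  51 148 155 167 169 200 195 196 203 187]]
```

```bash
cat > run.py <<'E'
from fit import *
B={"cap":{"side":(258,138,24,28),"top":(284,188,24,26)},"st":{"side":(238,230,22,28),"top":(150,188,24,30)}}
M={};W={}
for k in B:
    for n in B[k]:
        x,y,w,h=B[k][n];im=cv2.cvtColor(D[n]["color"],cv2.COLOR_BGR2HSV)[y:y+h,x:x+w].astype(float);H,Sa,V=im[...,0],im[...,1],im[...,2]
        wt=np.ones_like(H)
        if k=="st":
            m=np.clip(1-(Sa-5)/140,0,1);m[m<.5*0]=0
            blue=(H>85)&(H<112)&(Sa>22); 
            # pale block facets / neighbour: ignore
            wt[blue]=0
            if n=="side":
                yy,xx=np.mgrid[0:h,0:w]; wt[(xx>=15)&(yy<14)]=0; wt[(xx<8)&(yy>24)]=0; wt[(xx>=17)&(yy<19)]=0
            if n=="top":
                yy,xx=np.mgrid[0:h,0:w]; wt[(xx<8)&(yy>15)]=0
        else:
            m=np.clip((H-14.5)/5,0,1)*(H<40)
            m=np.where((H<12),1,m); m[(H>=12)&(H<15)]=0
            if n=="top": m=np.where(H>60,0,m)
        M[k,n]=m;W[k,n]=wt
def cost(p,k,free):
    if k=="cap": pts=cap_pts(p[:3],p[3],free)
    else: pts=stem_pts(p[:3],p[3],p[4],free)
    off=p[-2:] ; c=0
    for i,n in enumerate(("side","top")):
        c+=(W[k,n]*(render(D[n],pts,B[k][n],off if n=="side" else (0,0))-M[k,n])**2).sum()
    return c+.05*(off**2).sum()
if __name__=="__main__":
  for k,p0 in(("cap",[.559,-.127,.095,0,0,0]),("st",[.545,.2,.115,0,.05,0,0])):
    st=np.array([.003,.003,.003,.2]+([.005] if k=="st" else [])+[.5,.5])
    for tilt in(.3,):
        best=min((minimize(cost,np.array(p0)+st*d,args=(k,tilt),method="Nelder-Mead",options=dict(initial_simplex=np.array(p0)+st*d+np.vstack([0*st,np.diag(st)]),maxiter=1500,xatol=1e-5,fatol=1e-3)) for d in(0,.7,-.7)),key=lambda r:r.fun)
        print(k,tilt,np.round(best.x,4),best.fun)
        p=best.x;a=axis(p[3]);print(" origin",np.round(p[:3]-a*(.028 if k=="cap" else .024),4),"axis",np.round(a,3), "block-top pt", np.round(p[:3]-a*(p[2]-.03)/a[2],4))
    pts=cap_pts(p[:3],p[3]) if k=="cap" else stem_pts(p[:3],p[3],p[4])
    vs=[]
    for n in("side","top"):
        x,y,w,h=B[k][n];v=cv2.resize(D[n]["color"][y:y+h,x:x+w],None,fx=14,fy=14,interpolation=cv2.INTER_CUBIC)
        for m,c in((render(D[n],pts,B[k][n],p[-2:] if n=="side" else (0,0)),(0,255,0)),(M[k,n],(255,0,255))):
            mm=(cv2.resize(m.astype(np.float32),None,fx=14,fy=14,interpolation=cv2.INTER_CUBIC)>.5).astype(np.uint8)
            cv2.drawContours(v,cv2.findContours(mm,0,1)[0],-1,c,1)
        vs.append(np.pad(v,((0,430-v.shape[0]),(0,0),(0,0))))
    cv2.imwrite(f"pics/fit_{k}.png",np.hstack(vs))
E
python3 run.py
```

```text
cap 0.3 [ 0.5592 -0.1276  0.0973 -0.2385 -0.5651  0.4484] 55.24284519578096
 origin [ 0.5511 -0.1257  0.0706] axis [ 0.287 -0.07   0.955] block-top pt [ 0.5389 -0.1227  0.03  ]
st 0.3 [ 0.5506  0.1955  0.1241  0.1618  0.0638 -0.2784  0.106 ] 8.216850912709129
 origin [0.5436 0.1944 0.1012] axis [0.292 0.048 0.955] block-top pt [0.5219 0.1908 0.03  ]
```

```bash
python3 -c "
import cv2,numpy as np
a=cv2.imread('pics/fit_cap.png');b=cv2.imread('pics/fit_st.png');w=max(a.shape[1],b.shape[1])
cv2.imwrite('pics/fit1.png',cv2.resize(np.vstack([np.pad(i,((0,0),(0,w-i.shape[1]),(0,0))) for i in(a,b)]),None,fx=.69,fy=.69))"
```

```text
(no output)
```

View pics/fit1.png

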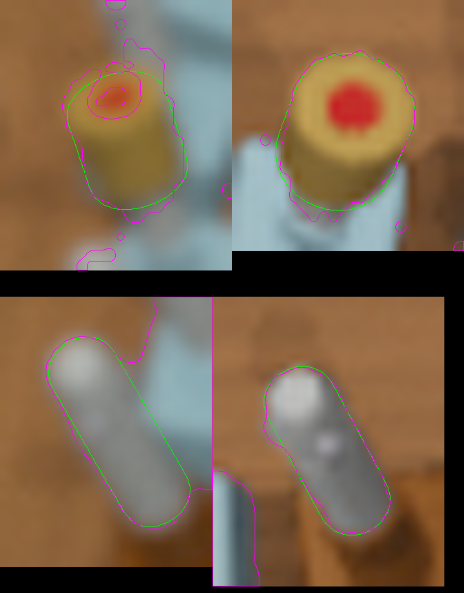

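```bash
cat >> h.py <<'E'
def rot(s): q=s["tcp_rot"];return Ro.from_quat([q[1],q[2],q[3],q[0]])
def plan(s,P,a,ydir):
    """tool x=-a, y = ydir orthogonalised; print shift (cm) and rotvec (deg) in tool axes"""
    x=-np.array(a);y=np.array(ydir,float);y-=x*(x@y);y/=np.linalg.norm(y);z=np.cross(x,y)
    T=Ro.from_matrix(np.c_[x,y,z]);R0=rot(s)
    sh=R0.inv().apply(np.array(P)-np.array(s["position"]))*100
    rv=(R0.inv()*T).as_rotvec(degrees=True)
    print("shift cm",np.round(sh,2),"rotvec",np.round(rv,1));return sh,rv
E
python3 - <<'E'
from plant import manip
from h import *
from fit import axis
s=manip.state();print(s["time"]);print(np.round(rot(s).as_matrix(),3))
a=axis(-.2);o=np.array([.5511,-.1262,.0695])
for yd in([0,1,0],[0,-1,0],[1,0,0],[-1,0,0]):
    print(yd);plan(s,o+.09*a,a,yd)
E
```

```text
1.2
[[-0.     0.269 -0.963]
 [ 0.    -0.963 -0.269]
 [-1.    -0.    -0.   ]]
[0, 1, 0]
shift cm [  7.58 -21.79 -52.04] rotvec [-162.2    8.1  -23.4]
[0, -1, 0]
shift cm [  7.58 -21.79 -52.04] rotvec [ 16.  -16.3  -5.6]
[1, 0, 0]
shift cm [  7.58 -21.79 -52.04] rotvec [-74.3  -7.9 -16.7]
[-1, 0, 0]
shift cm [  7.58 -21.79 -52.04] rotvec [104.2 -17.9   8.5]
```

```bash
python3 -m jog '[[[1,-2.7,-6.2,2,-2,-0.7,0.6],[2,-5.3,-12.5,4,-4,-1.4,0.6],[3,-8,-19,6,-6,-2.1,0.6],[4,-10.7,-25.5,8,-8,-2.8,0.6],[5,-13.3,-32,10,-10,-3.5,0.6],[6,-16,-38,12,-12,-4.2,0.6],[7,-19,-45,14,-14,-5,0.6],[7.6,-21.8,-52,16,-16.3,-5.6,0.6]]]' 80; python3 - <<'E'
from plant import manip
from h import *
from fit import axis
s=manip.state();print(s["time"],s["q"],s["width"],s["ft_force"])
a=axis(-.2);o=np.array([.5511,-.1262,.0695])
plan(s,o+.09*a,a,[0,-1,0])
E
```

```text
time: 2.2
position: [0.5242, -0.1724, 0.1622]
tcp_rot: [0.024, -0.595, -0.017, 0.803]
ft_force: [0.0, -1.1, 0.7]
width: 0.0512
2.2 [-0.3009533   0.62875261  0.37461661  1.61566571 -0.03064144  2.85492358] 0.05121853020947959 [ 0.0297768  -1.06527346  0.68547095]
shift cm [-0.66 -4.14 -5.26] rotvec [-0.1  0.  -0. ]
```

```bash
python3 -m jog '[[[-0.7,-2.1,-2.6,0,0,0,0.6],[-0.7,-4.1,-5.3,0,0,0,0.6],[-0.7,-4.1,-5.3,0,0,0,0.6],[-0.7,-4.1,-5.3,0,0,0,0.6],[-0.7,-4.1,-5.3,0,0,0,0.6],[-0.7,-4.1,-5.3,0,0,0,0.6],[-0.7,-4.1,-5.3,0,0,0,0.6],[-0.7,-4.1,-5.3,0,0,0,0.6]]]'; python3 - <<'E'
from plant import manip
from h import *
from fit import axis
s=manip.state();print(s["time"],s["q"],s["width"],s["ft_force"])
a=axis(-.2);o=np.array([.5511,-.1262,.0695])
plan(s,o+.09*a,a,[0,-1,0])
plan(s,o-.007*a,a,[0,-1,0])
D=[manip.get_image(n) for n in("side","top")]
v=[]
for d,(x,y) in zip(D,((274,150),(300,200))):
    im=d["color"].copy();t=cv2.resize(im[y-33:y+33,x-33:x+33],None,fx=6,fy=6,interpolation=cv2.INTER_CUBIC)
    for X,c in((s["position"],(0,255,0)),(np.array(s["position"])-.097*a,(255,0,255)),(o+.028*a,(0,255,255))):
        p=proj(d,X)[0];cv2.circle(t,tuple(int(k) for k in((p-[x-33,y-33]+.5)*6)),4,c,1)
    v.append(t)
cv2.imwrite("pics/above.png",np.hstack(v))
E
```

```text
time: 3.2
position: [0.576, -0.1336, 0.1563]
tcp_rot: [0.024, -0.596, -0.017, 0.803]
ft_force: [0.3, -0.4, 0.1]
width: 0.0505
3.2 [-0.22410902  0.71997547  0.52399773  1.67422868 -0.00733556  2.92769953] 0.0505193807724403 [ 0.2635917  -0.4040192   0.13847842]
shift cm [ 0.06 -0.21 -0.14] rotvec [-0. -0. -0.]
shift cm [ 9.76 -0.21 -0.13] rotvec [-0. -0. -0.]
```

View pics/above.png

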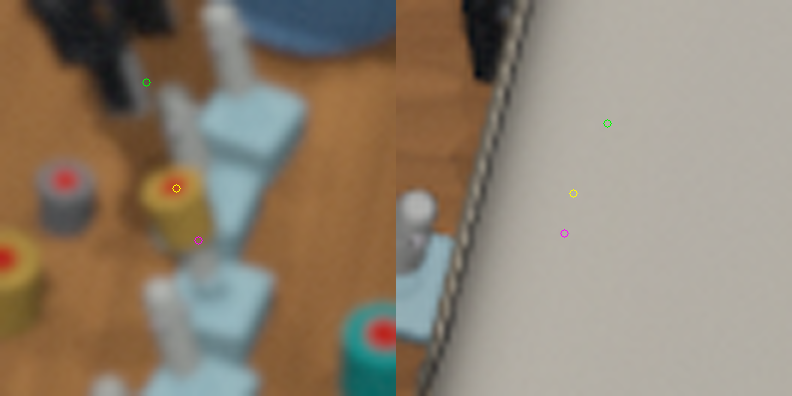

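```bash
python3 -m jog '[[[0.5,-0.2,-0.1,0,0,0,0.6],[2,-0.2,-0.1,0,0,0,0.6],[3.5,-0.2,-0.1,0,0,0,0.6],[5,-0.2,-0.1,0,0,0,0.6],[6.5,-0.2,-0.1,0,0,0,0.6],[8,-0.2,-0.1,0,0,0,0.6],[9.3,-0.2,-0.1,0,0,0,0.6],[9.7,-0.2,-0.1,0,0,0,0.6]]]'; python3 - <<'E'
from plant import manip
from h import *
from fit import axis
s=manip.state();print(s["time"],s["q"],s["width"],s["ft_force"])
a=axis(-.2);o=np.array([.5511,-.1262,.0695])
plan(s,o-.007*a,a,[0,-1,0])
d=manip.get_image("side");im=d["color"];x,y=274,155
t=cv2.resize(im[y-33:y+33,x-33:x+33],None,fx=8,fy=8,interpolation=cv2.INTER_CUBIC)
for X,c in((s["position"],(0,255,0)),(o+.028*a,(0,255,255))):
    p=proj(d,X)[0];cv2.circle(t,tuple(int(k) for k in((p-[x-33,y-33]+.5)*8)),4,c,1)
cv2.imwrite("pics/down.png",t)
E
```

```text
time: 4.3
position: [0.5482, -0.1254, 0.0622]
tcp_rot: [0.024, -0.595, -0.018, 0.803]
ft_force: [-0.3, 0.1, 0.2]
width: 0.0514
4.3 [-0.22129157  0.72258856  0.27569569  1.42549842 -0.0066427   2.92981049] 0.05135962411609475 [-0.28072473  0.11324536  0.22605415]
shift cm [-0.09  0.03 -0.07] rotvec [0.  0.1 0. ]
```

View pics/down.png

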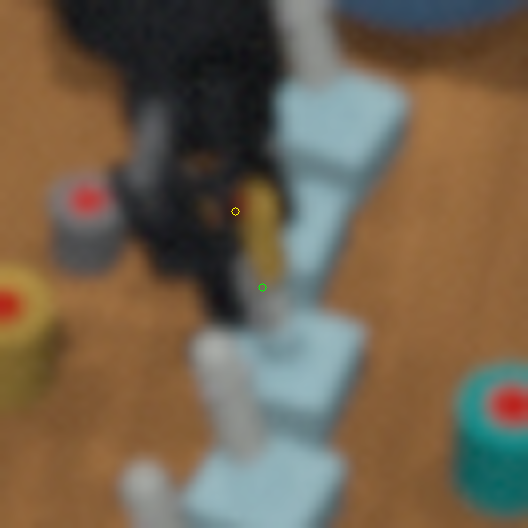

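```bash
python3 -m jog '[[[0,0,0,0,0,0,0.3],[0,0,0,0,0,0,0],[0,0,0,0,0,0,0],[0,0,0,0,0,0,0],[0,0,0,0,0,0,0],[0,0,0,0,0,0,0],[0,0,0,0,0,0,0],[0,0,0,0,0,0,0]]]' 80; python3 - <<'E'
from plant import manip
from h import *
s=manip.state();print(s["time"],s["width"],s["ft_force"],s["wrist_torque"],"tool",rot(s).inv().apply(s["ft_force"]))
E
```

```text
time: 5.35
position: [0.5496, -0.126, 0.0638]
tcp_rot: [0.023, -0.596, -0.017, 0.802]
ft_force: [1.6, -2.2, 5.7]
width: 0.0293
5.35 0.02926425058309257 [ 1.61465985 -2.16492925  5.67228822] [-0.42289108 -0.15339914  0.13103224] tool [-6.01179054  1.82183176  0.0905667 ]
```

```bash
python3 -m jog '[[[-0.3,0,0,0,0,0,0],[-0.6,0,0,0,0,0,0],[-1,0,0,0,0,0,0],[-1.5,0,0,0,0,0,0],[-2,0,0,0,0,0,0],[-2.6,0,0,0,0,0,0],[-3.2,0,0,0,0,0,0],[-4,0,0,0,0,0,0]]]' 80; python3 - <<'E'
from plant import manip
from h import *
s=manip.state();print(s["time"],s["width"],s["ft_force"],s["wrist_torque"],"tool",rot(s).inv().apply(s["ft_force"]))
d=manip.get_image("side");im=d["color"];x,y=274,150
t=cv2.resize(im[y-33:y+33,x-33:x+33],None,fx=8,fy=8,interpolation=cv2.INTER_CUBIC)
cv2.imwrite("pics/pulled.png",t)
E
```

```text
time: 6.35
position: [0.5607, -0.1279, 0.102]
tcp_rot: [0.023, -0.596, -0.017, 0.803]
ft_force: [-0.6, -0.2, -1.2]
width: 0.0286
6.35 0.028626369206332228 [-0.5827116  -0.24083762 -1.16678674] [-0.03363772 -0.27756713 -0.00622319] tool [1.26935297 0.31553931 0.21937376]
```

View pics/pulled.png

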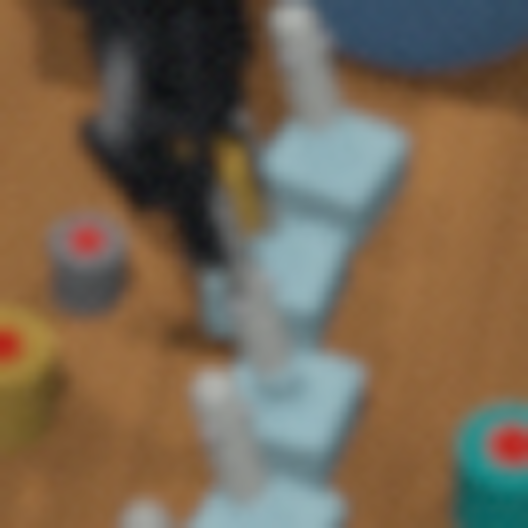

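```bash
python3 - <<'E'
from plant import manip
from h import *
from fit import axis
s=manip.state()
a=axis(.15);tip=np.array([.5506,.1955,.1241])
plan(s,tip+.06*a,a,[1,0,0])
print((tip+.06*a))
E
```

```text
shift cm [ -5.78 -33.01   1.62] rotvec [-89.1  -4.8   4.4]
[0.56813211 0.19814972 0.18142019]
```

```bash
python3 -m jog '[[[-4,0,0,0,0,0,0],[-8,-1,0,-10,-0.5,0.5,0],[-10,-4,0,-20,-1,1,0],[-10,-9,0.3,-30,-1.6,1.5,0],[-10,-14,0.6,-40,-2,2,0],[-10,-19,0.9,-50,-2.7,2.5,0],[-10,-24,1.2,-60,-3.2,3,0],[-10,-29,1.5,-70,-3.8,3.5,0]]]' 80; python3 - <<'E'
from plant import manip
from h import *
from fit import axis
s=manip.state();print(s["time"],s["width"],s["ft_force"],s["q"])
a=axis(.15);tip=np.array([.5506,.1955,.1241])
plan(s,tip+.06*a,a,[1,0,0])
E
```

```text
time: 7.4
position: [0.5799, 0.1573, 0.2178]
tcp_rot: [-0.347, -0.475, -0.46, 0.665]
ft_force: [1.5, 0.3, 0.1]
width: 0.0287
7.4 0.028714921214648883 [1.46998788 0.31898435 0.12657524] [0.24008055 0.73909518 0.71323085 1.85418142 0.04902852 2.14159539]
shift cm [ 3.72 -1.4  -3.94] rotvec [-18.8  -0.9   1.1]
```

```bash
python3 -m jog '[[[0,-0.4,-1.5,-9.5,-0.5,0.5,0],[0.5,-1,-3,-18.8,-0.9,1.1,0],[1.5,-1.4,-3.9,-18.8,-0.9,1.1,0],[2.5,-1.4,-3.9,-18.8,-0.9,1.1,0],[3.5,-1.4,-3.9,-18.8,-0.9,1.1,0],[3.7,-1.4,-3.9,-18.8,-0.9,1.1,0],[3.7,-1.4,-3.9,-18.8,-0.9,1.1,0],[3.7,-1.4,-3.9,-18.8,-0.9,1.1,0]]]' 80; cat > look.py <<'E'
import sys
from plant import manip
from h import *
from fit import axis
a=axis(.15);tip=np.array([.5506,.1955,.1241])
if __name__=="__main__":
    s=manip.state();R=rot(s).as_matrix();P=np.array(s["position"])
    print(s["time"],s["width"],"tool F",np.round(R.T@s["ft_force"],2),"rel tip: along",np.round((P-tip)@a*1000,1),"lat tool yz mm",np.round(R.T@(P-tip)*1000,1))
    plan(s,tip+((P-tip)@a)*a,a,[1,0,0])
    v=[]
    for n,(x,y) in(("side",(252,240)),("top",(160,200))):
        d=manip.get_image(n);im=d["color"];pickle=__import__("pickle");pickle.dump(d,open(f"last_{n}.pkl","wb"))
        t=cv2.resize(im[y-33:y+33,x-33:x+33],None,fx=6,fy=6,interpolation=cv2.INTER_CUBIC)
        if len(sys.argv)>2:
          rim=P-.006*R[:,0]
          for X,c in((P,(0,255,0)),(tip,(0,255,255)),(rim-.028*R[:,0],(0,0,255)),(rim,(255,0,255))):
            p=proj(d,X)[0];cv2.circle(t,tuple(int(k) for k in((p-[x-33,y-33]+.5)*6)),3,c,1)
        v.append(t)
    cv2.imwrite(f"pics/{sys.argv[1]}.png",np.hstack(v))
E
python3 look.py ab1 1
```

```text
time: 8.4
position: [0.5689, 0.1959, 0.1817]
tcp_rot: [-0.429, -0.413, -0.553, 0.583]
ft_force: [0.2, -0.7, -0.3]
width: 0.0287
8.4 0.028677187633218273 tool F [0.25 0.24 0.72] rel tip: along 60.4 lat tool yz mm [-60.4   0.8   2.1]
shift cm [ 0.   -0.07 -0.22] rotvec [-0.4 -0.1 -0.1]
```

View pics/ab1.png

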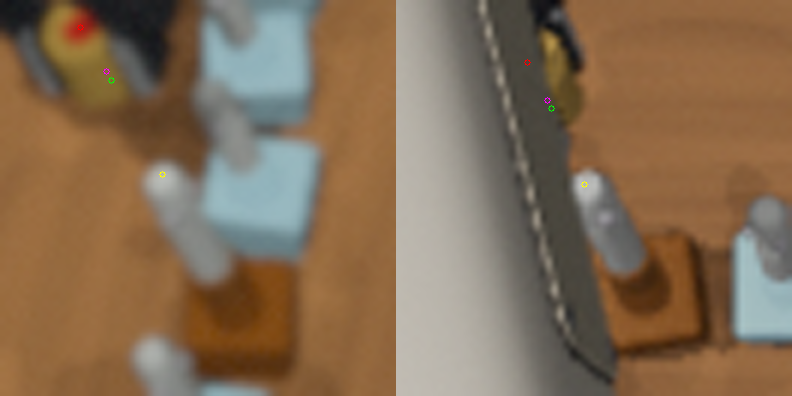

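```bash
cat > hand.py <<'E'
import pickle,sys
from fit import *
from plant import manip
def fit_hand(s,boxes,out,tilt_free=False,offside=(-.2784,.106)):
    R=rot(s).as_matrix();P=np.array(s["position"]);a=-R[:,0]
    Ds={n:pickle.load(open(f"last_{n}.pkl","rb")) for n in boxes}
    L={}
    for n,(x,y,w,h) in boxes.items():
        im=Ds[n]["color"][y:y+h,x:x+w];hsv=cv2.cvtColor(im,cv2.COLOR_BGR2HSV).astype(float);H,Sa,V=hsv[...,0],hsv[...,1],hsv[...,2]
        brass=((H>=17)&(H<28)&(Sa>110)&(V>70))|(((H<9)|(H>172))&(Sa>170)&(V>90))
        wood=(H>=10)&(H<16)&(Sa>110)&(V>60)|((H>85)&(H<110)&(Sa>25)&(V>110))
        L[n]=(brass.astype(float),wood.astype(float))
    def pts(p):
        # p: offset of rim centre from TCP in tool frame (m)
        rim=P+R@p[:3]
        return np.vstack([circ(rim,a,.015),circ(rim+.028*a,a,.015)])
    def cost(p):
        c=0
        for n in boxes:
            m=render(Ds[n],pts(p),boxes[n],offside if n=="side" else (0,0))
            c+=(L[n][0]*(1-m)).sum()+(L[n][1]*m).sum()
        return c+ (p[1]/.002)**2*.3
    best=None
    for x0 in(-.002,-.006,-.01):
        for z0 in(-.003,.003):
            r=minimize(cost,[x0,0,z0],method="Nelder-Mead",options=dict(initial_simplex=[[x0,0,z0],[x0+.003,0,z0],[x0,.002,z0],[x0,0,z0+.003]]))
            if best is None or r.fun<best.fun: best=r
    p=best.x;print("rim in tool mm",np.round(p*1000,1),"cost",round(best.fun,2));vs=[]
    for n,(x,y,w,h) in boxes.items():
        k=10;v=cv2.resize(Ds[n]["color"][y:y+h,x:x+w],None,fx=k,fy=k,interpolation=cv2.INTER_CUBIC)
        for m,c in((render(Ds[n],pts(p),boxes[n],offside if n=="side" else (0,0)),(0,255,0)),(L[n][0],(255,0,255)),(L[n][1],(255,255,0))):
            mm=(cv2.resize(m.astype(np.float32),None,fx=k,fy=k,interpolation=cv2.INTER_LINEAR)>.5).astype(np.uint8)
            cv2.drawContours(v,cv2.findContours(mm,0,1)[0],-1,c,1)
        vs.append(v)
    H=max(v.shape[0] for v in vs);cv2.imwrite(out,np.hstack([np.pad(v,((0,H-v.shape[0]),(0,0),(0,0))) for v in vs]))
    rim=P+R@p;return p,rim
if __name__=="__main__":
    s=manip.state()
    p,rim=fit_hand(s,{"side":(216,200,36,36),"top":(146,160,26,36)},"pics/hand1.png")
    t=np.array([.5506,.1955,.1241]);A=axis(.1618)
    dlt=rim-t;print("rim-tip along",dlt@A*1000,"lateral in tool (yz mm)",np.round(rot(s).as_matrix().T@dlt*1000,1))
E
python3 hand.py
```

```text
rim in tool mm [-7.4  0.8 -2. ] cost 32.14
rim-tip along 67.84234558655257 lateral in tool (yz mm) [-67.8   1.5  -0.1]
```

View pics/hand1.png

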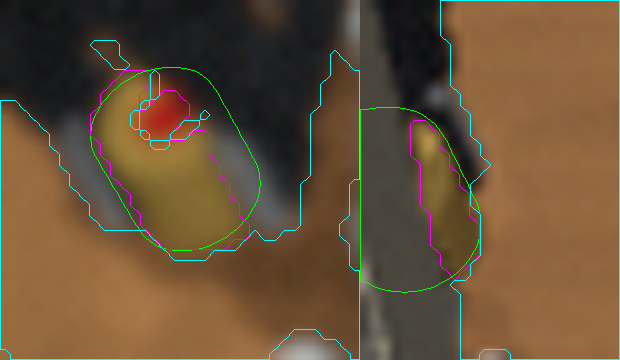

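The cap is held in the jaws and shows in the side view at about (232,213), leaning with the tool. I now descend to about 1 cm above the tip and compare again.

```bash
python3 -m jog '[[[0.5,-0.1,-0.1,0,0,0,0],[1.5,-0.1,-0.1,0,0,0,0],[2.5,-0.1,-0.1,0,0,0,0],[3.5,-0.1,-0.1,0,0,0,0],[4.5,-0.1,-0.1,0,0,0,0],[5.2,-0.1,-0.1,0,0,0,0],[5.6,-0.1,-0.1,0,0,0,0],[5.6,-0.1,-0.1,0,0,0,0]]]' 80;python3 look.py ab2 
```

```text
time: 9.5
position: [0.5511, 0.1948, 0.1279]
tcp_rot: [-0.429, -0.412, -0.554, 0.583]
ft_force: [0.6, -0.6, -0.3]
width: 0.0287
9.5 0.028696849642927028 tool F [0.15 0.71 0.56] rel tip: along 3.7 lat tool yz mm [-3.7 -0.6  0.9]
shift cm [ 0.    0.06 -0.09] rotvec [-0.3 -0.1 -0. ]
```

View pics/ab2.png

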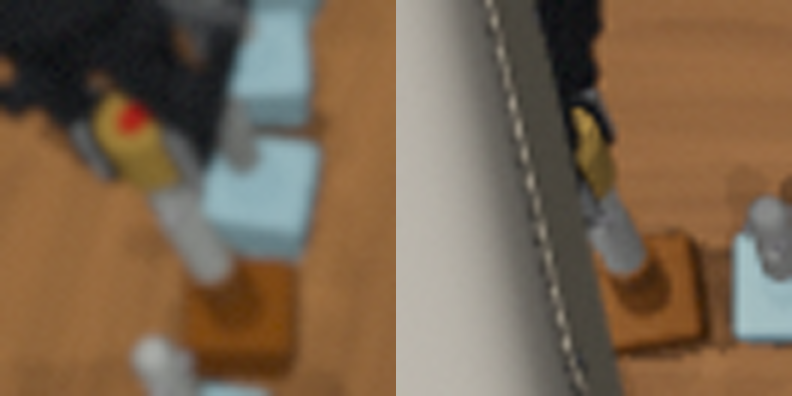

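```bash
sed -i 's/fit_hand(s,{.*$/fit_hand(s,eval(sys.argv[1]),sys.argv[2])/' hand.py; python3 hand.py '{"side":(228,216,36,26),"top":(154,172,26,36)}' pics/hand2.png
```

```text
rim in tool mm [-8.1  0.7 -1.4] cost 23.38
rim-tip along 12.407642486677448 lateral in tool (yz mm) [-12.4   0.4  -0.6]
```

View pics/hand2.png

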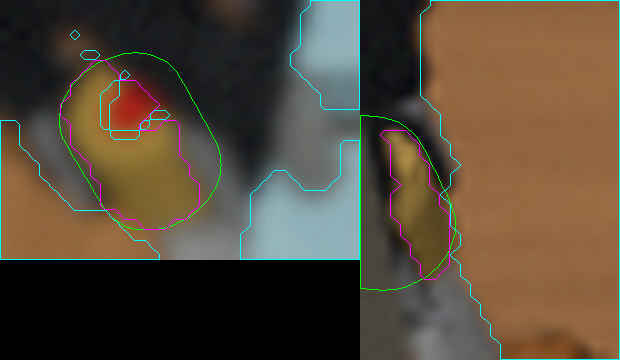

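```bash
python3 -m jog '[[[0.2,0,0.05,0,0,0,0],[0.4,0,0.05,0,0,0,0],[0.6,0,0.05,0,0,0,0],[0.8,0,0.05,0,0,0,0],[1,0,0.05,0,0,0,0],[1.3,0,0.05,0,0,0,0],[1.6,0,0.05,0,0,0,0],[1.8,0,0.05,0,0,0,0]]]' 80;python3 look.py ab3 
```

```text
time: 10.6
position: [0.5465, 0.1937, 0.1109]
tcp_rot: [-0.429, -0.413, -0.553, 0.582]
ft_force: [1.8, 0.5, -0.8]
width: 0.0285
10.6 0.028515657187697434 tool F [ 0.21  1.96 -0.54] rel tip: along -13.9 lat tool yz mm [13.9 -0.   1.2]
shift cm [ 0.    0.   -0.12] rotvec [-0.3 -0.1 -0.1]
```

View pics/ab3.png

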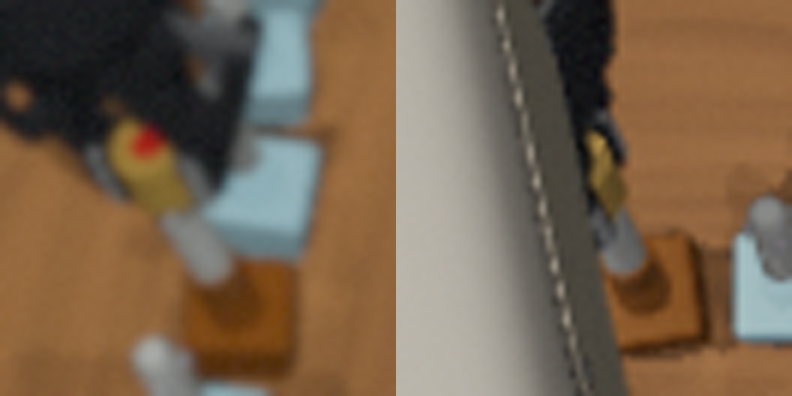

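```bash
python3 -m jog '[[[0,0.05,0,0,0,0,0],[0.1,0.05,0,0,0,0,0],[0.2,0.05,0,0,0,0,0],[0.3,0.05,0,0,0,0,0],[0.4,0.05,0,0,0,0,0],[0.5,0.05,0,0,0,0,0],[0.6,0.05,0,0,0,0,0],[0.6,0.05,0,0,0,0,0]]]' 80;cat > st.py <<'E'
from plant import manip
from look import *
s=manip.state();R=rot(s).as_matrix();P=np.array(s["position"])
print(round(s["time"],2),round(s["width"]*1000,2),"toolF",np.round(R.T@s["ft_force"],2),"T",np.round(R.T@s["wrist_torque"],3),"TCP tool-rel mm",np.round(R.T@(P-tip)*1000,2))
E
python3 st.py
```

```text
time: 11.7
position: [0.5447, 0.1933, 0.1049]
tcp_rot: [-0.429, -0.412, -0.554, 0.583]
ft_force: [1.7, 0.9, -0.9]
width: 0.0287
11.7 28.71 toolF [ 0.36  1.88 -0.95] T [-0.01   0.166  0.736] TCP tool-rel mm [2.017e+01 1.000e-02 1.370e+00]
```

```bash
python3 -m jog '[[[0,0.1,-0.05,0,0,0,0],[0.1,0.1,-0.05,0,0,0,0],[0.2,0.1,-0.05,0,0,0,0],[0.3,0.1,-0.05,0,0,0,0],[0.4,0.1,-0.05,0,0,0,0],[0.5,0.1,-0.05,0,0,0,0],[0.6,0.1,-0.05,0,0,0,0],[0.6,0.1,-0.05,0,0,0,0]]]' 80;python3 st.py
```

```text
time: 12.7
position: [0.5441, 0.1935, 0.0989]
tcp_rot: [-0.429, -0.413, -0.553, 0.583]
ft_force: [3.0, -0.8, 2.1]
width: 0.0283
12.7 28.34 toolF [-2.88  2.27  0.93] T [ 0.044 -0.06   0.734] TCP tool-rel mm [26.08  1.14  0.88]
```

```bash
python3 -m jog '[[[0.2,0,0,0,0,0,0],[0.4,0,0,0,0,0,0],[0.6,0,0,0,0,0,0],[0.8,0,0,0,0,0,0],[1,0,0,0,0,0,0],[1,0,0,0,0,0,0],[1,0,0,0,0,0,0],[1,0,0,0,0,0,0]]]' 80;python3 st.py;python3 look.py ab4
```

```text
time: 13.7
position: [0.5409, 0.1931, 0.0893]
tcp_rot: [-0.429, -0.412, -0.554, 0.583]
ft_force: [2.8, -1.3, 1.5]
width: 0.0284
13.7 28.4 toolF [-2.19  2.27  1.31] T [ 0.021 -0.129  0.8  ] TCP tool-rel mm [36.16  0.89  0.84]
13.7 0.02839740912826919 tool F [-2.19  2.27  1.31] rel tip: along -36.2 lat tool yz mm [36.2  0.9  0.8]
shift cm [ 0.   -0.09 -0.08] rotvec [-0.3 -0.1 -0. ]
```

View pics/ab4.png

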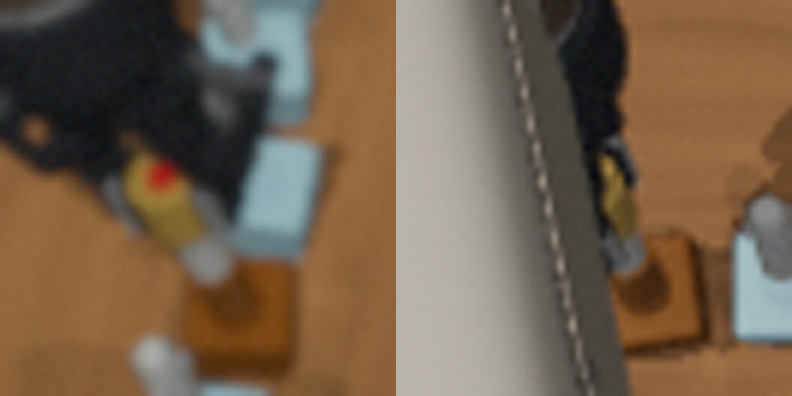

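```bash
python3 -m jog '[[[0.05,0,0,0,0,0,0],[0.1,0,0,0,0,0,0],[0.15,0,0,0,0,0,0],[0.2,0,0,0,0,0,0],[0.25,0,0,0,0,0,0],[0.3,0,0,0,0,0,0],[0.35,0,0,0,0,0,0],[0.4,0,0,0,0,0,0]]]' 80;python3 st.py
```

```text
time: 14.8
position: [0.5398, 0.1929, 0.0855]
tcp_rot: [-0.429, -0.412, -0.554, 0.583]
ft_force: [2.6, -0.9, 1.5]
width: 0.0283
14.8 28.31 toolF [-2.15  2.06  0.91] T [-0.008 -0.105  0.74 ] TCP tool-rel mm [40.11  0.99  0.87]
```

```bash
python3 -m jog '[[[0.05,0,0,0,0,0,0],[0.1,0,0,0,0,0,0],[0.15,0,0,0,0,0,0],[0.2,0,0,0,0,0,0],[0.25,0,0,0,0,0,0],[0.3,0,0,0,0,0,0],[0.35,0,0,0,0,0,0],[0.4,0,0,0,0,0,0]]]' 80;python3 st.py
```

```text
time: 15.8
position: [0.5387, 0.1927, 0.0817]
tcp_rot: [-0.429, -0.412, -0.554, 0.583]
ft_force: [1.8, -0.6, 1.9]
width: 0.0287
15.8 28.71 toolF [-2.35  1.18  0.71] T [ 0.019 -0.199  0.756] TCP tool-rel mm [44.1   0.99  0.88]
```

```bash
python3 -m jog '[[[0.05,0,0,0,0,0,0],[0.1,0,0,0,0,0,0],[0.15,0,0,0,0,0,0],[0.2,0,0,0,0,0,0],[0.25,0,0,0,0,0,0],[0.3,0,0,0,0,0,0],[0.35,0,0,0,0,0,0],[0.4,0,0,0,0,0,0]]]' 80;python3 st.py
```

```text
time: 16.8
position: [0.5375, 0.1925, 0.0779]
tcp_rot: [-0.429, -0.412, -0.554, 0.583]
ft_force: [2.6, -0.8, 1.0]
width: 0.0286
16.8 28.57 toolF [-1.71  2.23  0.82] T [ 0.019 -0.293  0.701] TCP tool-rel mm [48.09  1.    0.88]
```

```bash
python3 -m jog '[[[0.05,0,0,0,0,0,0],[0.1,0,0,0,0,0,0],[0.15,0,0,0,0,0,0],[0.2,0,0,0,0,0,0],[0.25,0,0,0,0,0,0],[0.3,0,0,0,0,0,0],[0.35,0,0,0,0,0,0],[0.4,0,0,0,0,0,0]]]' 80;python3 st.py; python3 look.py ab5
```

```text
time: 17.8
position: [0.537, 0.1925, 0.0749]
tcp_rot: [-0.429, -0.413, -0.553, 0.582]
ft_force: [3.8, -2.2, 8.0]
width: 0.0282
17.8 28.2 toolF [-8.7   1.34  2.52] T [-0.035 -0.392  0.671] TCP tool-rel mm [51.11  1.31  0.79]
17.8 0.02820168251064569 tool F [-8.7   1.34  2.52] rel tip: along -51.1 lat tool yz mm [51.1  1.3  0.8]
shift cm [-0.   -0.14 -0.07] rotvec [-0.3 -0.1 -0.1]
```

View pics/ab5.png

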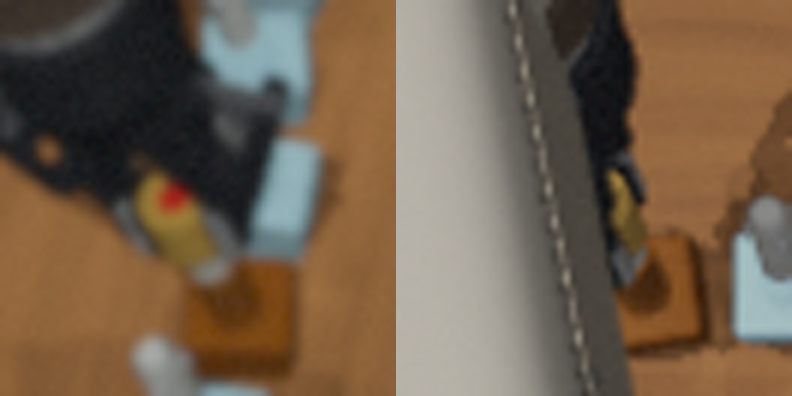

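```bash
python3 -m jog '[[[0.02,0,0,0,0,0,0],[0.04,0,0,0,0,0,0],[0.06,0,0,0,0,0,0],[0.08,0,0,0,0,0,0],[0.08,0,0,0,0,0,0],[0.08,0,0,0,0,0,0],[0.08,0,0,0,0,0,0],[0.08,0,0,0,0,0,0]]]' 80;python3 st.py
```

```text
time: 18.9
position: [0.537, 0.1925, 0.0746]
tcp_rot: [-0.43, -0.413, -0.553, 0.582]
ft_force: [3.8, -1.7, 7.8]
width: 0.0286
18.9 28.57 toolF [-8.46  1.42  2.07] T [ 0.044 -0.411  0.591] TCP tool-rel mm [51.34  1.34  0.79]
```

```bash
python3 -m jog '[[[0.02,0,0,0,0,0,0],[0.04,0,0,0,0,0,0],[0.06,0,0,0,0,0,0],[0.08,0,0,0,0,0,0],[0.08,0,0,0,0,0,0],[0.08,0,0,0,0,0,0],[0.08,0,0,0,0,0,0],[0.08,0,0,0,0,0,0]]]' 80;python3 st.py
```

```text
time: 19.9
position: [0.5371, 0.1925, 0.0745]
tcp_rot: [-0.43, -0.414, -0.553, 0.582]
ft_force: [4.6, -3.0, 10.4]
width: 0.0288
19.9 28.81 toolF [-11.12   1.44   3.41] T [-0.021 -0.411  0.482] TCP tool-rel mm [51.5   1.4   0.77]
```

```bash
python3 -m jog '[[[0.02,0,0,0,0,0,0],[0.04,0,0,0,0,0,0],[0.06,0,0,0,0,0,0],[0.08,0,0,0,0,0,0],[0.1,0,0,0,0,0,0],[0.1,0,0,0,0,0,0],[0.1,0,0,0,0,0,0],[0.1,0,0,0,0,0,0]]]' 80;python3 st.py
```

```text
time: 20.9
position: [0.5354, 0.1923, 0.0713]
tcp_rot: [-0.429, -0.412, -0.554, 0.583]
ft_force: [2.7, -0.9, 1.1]
width: 0.0284
20.9 28.42 toolF [-1.81  2.23  0.96] T [-0.024 -0.082  0.873] TCP tool-rel mm [55.06  0.94  0.77]
```

```bash
python3 -m jog '[[[0.05,0,0,0,0,0,0],[0.1,0,0,0,0,0,0],[0.15,0,0,0,0,0,0],[0.2,0,0,0,0,0,0],[0.25,0,0,0,0,0,0],[0.3,0,0,0,0,0,0],[0.35,0,0,0,0,0,0],[0.35,0,0,0,0,0,0]]]' 80;python3 st.py; python3 look.py ab6
```

```text
time: 21.9
position: [0.534, 0.1919, 0.0675]
tcp_rot: [-0.429, -0.412, -0.554, 0.583]
ft_force: [1.7, -1.4, -6.2]
width: 0.0284
21.9 28.4 toolF [5.51 3.45 1.12] T [-0.053 -0.058  0.935] TCP tool-rel mm [59.1   0.77  1.01]
21.9 0.028401033988783124 tool F [5.51 3.45 1.12] rel tip: along -59.1 lat tool yz mm [59.1  0.8  1. ]
shift cm [ 0.   -0.07 -0.1 ] rotvec [-0.3 -0.   0.1]
```

View pics/ab6.png

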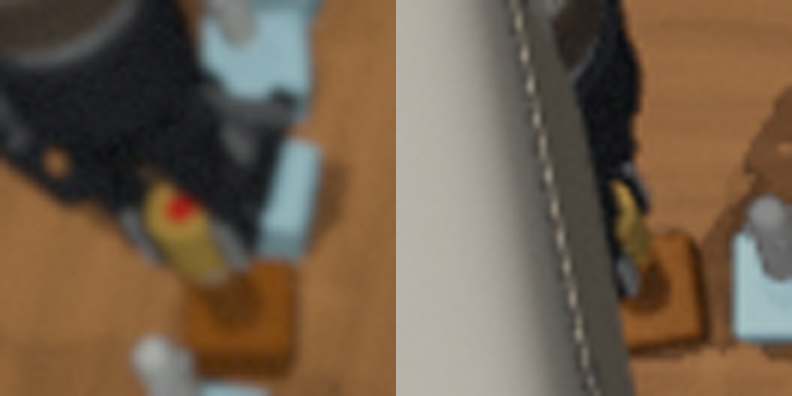

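```bash
python3 -m jog '[[[0.03,0,0,0,0,0,0],[0.06,0,0,0,0,0,0],[0.09,0,0,0,0,0,0],[0.12,0,0,0,0,0,0],[0.15,0,0,0,0,0,0],[0.15,0,0,0,0,0,0],[0.15,0,0,0,0,0,0],[0.15,0,0,0,0,0,0]]]' 80;python3 st.py
```

```text
time: 23.0
position: [0.5344, 0.1921, 0.067]
tcp_rot: [-0.429, -0.413, -0.553, 0.582]
ft_force: [1.4, -1.9, -3.0]
width: 0.0284
23.0 28.41 toolF [2.52 2.24 1.71] T [-0.005 -0.294  0.873] TCP tool-rel mm [59.39  1.15  0.82]
```

```bash
python3 -m jog '[[[0.04,0,0,0,0,0,0],[0.08,0,0,0,0,0,0],[0.12,0,0,0,0,0,0],[0.16,0,0,0,0,0,0],[0.2,0,0,0,0,0,0],[0.2,0,0,0,0,0,0],[0.2,0,0,0,0,0,0],[0.2,0,0,0,0,0,0]]]' 80;python3 st.py
```

```text
time: 24.0
position: [0.5341, 0.1922, 0.0655]
tcp_rot: [-0.429, -0.413, -0.553, 0.582]
ft_force: [4.6, -1.2, 5.1]
width: 0.0286
24.0 28.64 toolF [-6.2   2.95  1.4 ] T [-0.008 -0.17   0.806] TCP tool-rel mm [60.91  1.24  0.7 ]
```

```bash
python3 -m jog '[[[0.04,0,0,0,0,0,0],[0.08,0,0,0,0,0,0],[0.12,0,0,0,0,0,0],[0.12,0,0,0,0,0,0],[0.12,0,0,0,0,0,0],[0.12,0,0,0,0,0,0],[0.12,0,0,0,0,0,0],[0.12,0,0,0,0,0,0]]]' 80;python3 st.py;python3 look.py ab7
```

```text
time: 25.0
position: [0.5342, 0.1923, 0.0654]
tcp_rot: [-0.429, -0.414, -0.553, 0.582]
ft_force: [4.6, -0.3, 9.5]
width: 0.0286
25.0 28.62 toolF [-10.37   1.72   0.69] T [ 0.025 -0.227  0.635] TCP tool-rel mm [60.98  1.32  0.64]
25.0 0.028615311343162548 tool F [-10.37   1.72   0.69] rel tip: along -61.0 lat tool yz mm [61.   1.3  0.6]
shift cm [-0.   -0.15 -0.05] rotvec [-0.3 -0.1 -0.2]
```

View pics/ab7.png

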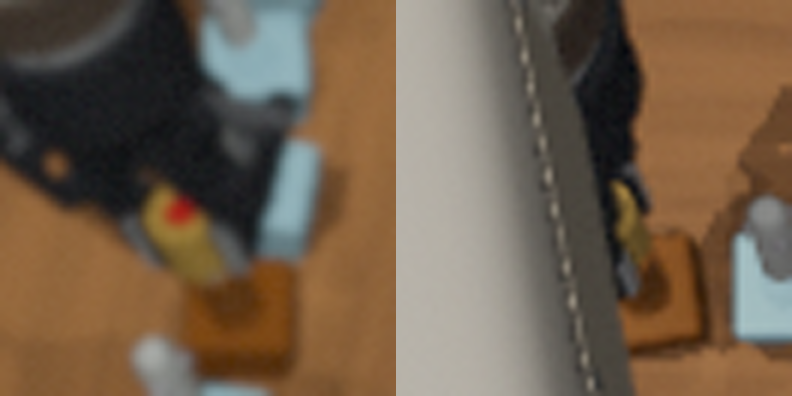

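```bash
python3 -m jog '[[[-0.1,0,0,0,0,0,0],[-0.2,0,0,0,0,0,0],[-0.25,0,0,0,0,0,0],[-0.25,0,0,0,0,0,0.2],[-0.25,0,0,0,0,0,0.4],[-0.25,0,0,0,0,0,0.6],[-0.25,0,0,0,0,0,0.6],[-0.25,0,0,0,0,0,0.6]]]' 80;python3 st.py;python3 look.py ab8
```

```text
time: 26.1
position: [0.5334, 0.192, 0.066]
tcp_rot: [-0.429, -0.412, -0.554, 0.583]
ft_force: [-0.2, 0.2, 0.5]
width: 0.0514
26.1 51.36 toolF [-0.42 -0.3  -0.13] T [-0.021  0.079  0.266] TCP tool-rel mm [60.66  0.64  0.84]
26.1 0.0513596694387476 tool F [-0.42 -0.3  -0.13] rel tip: along -60.7 lat tool yz mm [60.7  0.6  0.8]
shift cm [ 0.   -0.06 -0.08] rotvec [-0.3 -0.   0. ]
```

View pics/ab8.png

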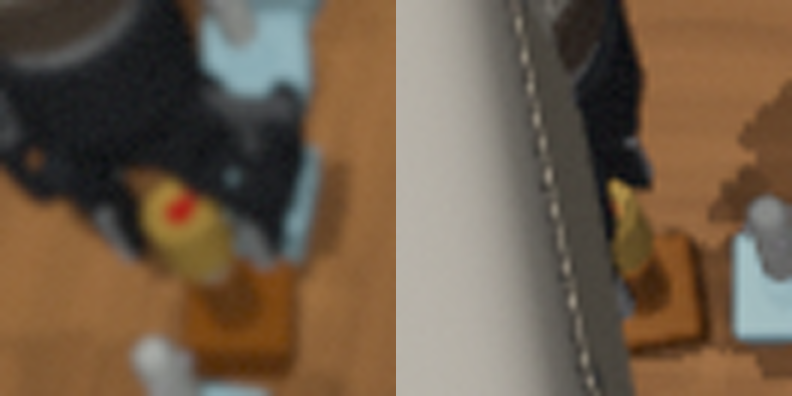

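Fingers are open around the cap, and it stays on the stem at side (250,242). I'll retract along the axis and lift clear.

```bash
python3 -m jog '[[[-1,0,0,0,0,0,0.6],[-2.5,0,0,0,0,0,0.6],[-5,0,0,0,0,0,0.6],[-8,0,0,0,0,0,0.6],[-11,0,0,0,0,0,0.6],[-13,-2,0,0,0,0,0.6],[-13,-7,5,0,0,0,0.6],[-13,-12,10,0,0,0,0.6]]]' 80;python3 st.py;python3 look.py ab9
```

```text
time: 27.2
position: [0.4659, 0.1109, 0.227]
tcp_rot: [-0.43, -0.412, -0.554, 0.582]
ft_force: [0.3, -0.4, 0.5]
width: 0.051
27.2 51.0 toolF [-0.59  0.17  0.43] T [-0.026  0.015  0.304] TCP tool-rel mm [ -69.99 -109.5    89.66]
27.2 0.05100410678533028 tool F [-0.59  0.17  0.43] rel tip: along 69.8 lat tool yz mm [ -70.  -109.5   89.7]
shift cm [ 0.02 10.96 -8.97] rotvec [-0.2 -0.  -0.1]
```

View pics/ab9.png

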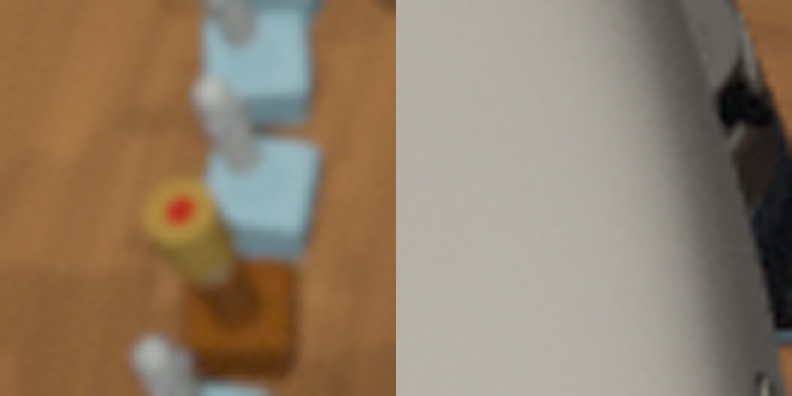

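```bash
python3 -m jog '[[[-1,-3,5,0,0,0,0.6],[-1,-5,10,0,0,0,0.6],[-1,-5,16,0,0,0,0.6],[-1,-5,22,0,0,0,0.6],[-1,-5,28,0,0,0,0.6],[-1,-5,34,0,0,0,0.6],[-1,-5,34,0,0,0,0.6],[-1,-5,34,0,0,0,0.6]]]' 80;python3 look.py ab10; python3 - <<'E'
from fit import *
from look import tip
import pickle
d={n:pickle.load(open(f"last_{n}.pkl","rb")) for n in("side","top")}
for n in d: cv2.imwrite(f"pics/{n}_end.png",d[n]["color"])
B={"side":(238,228,26,26),"top":(150,190,30,30)}
L={}
for n,(x,y,w,h) in B.items():
    hsv=cv2.cvtColor(d[n]["color"][y:y+h,x:x+w],cv2.COLOR_BGR2HSV).astype(float);H,Sa,V=hsv[...,0],hsv[...,1],hsv[...,2]
    L[n]=(((H>=18)&(H<28)&(Sa>110))|((H<8)|(H>172))&(Sa>170)).astype(float)
def c(p):
    return sum(((render(d[n],cap_pts(p[:3],p[3]),B[n],(-.28,.1) if n=="side" else (0,0))-L[n])**2).sum() for n in B)
p0=np.r_[tip-.025*axis(.16),.16]
r=minimize(c,p0,method="Nelder-Mead",options=dict(initial_simplex=p0+np.vstack([np.zeros(4),np.diag([.003,.003,.003,.15])])))
dl=r.x[:3]-tip;A=axis(.16);print(r.x,r.fun,"top along",dl@A*1000,"lateral",np.linalg.norm(dl-dl@A*A)*1000)
from plant import manip
for n in("side","top"):
    for l in("cap","dreidel_blue","dreidel_red","coin_box","saucer","shamash_sleeve"):
        q=manip.find_in(n,l);print(n,l,[(np.round(k["centre"],3).tolist(),round(k["confidence"],2)) for k in q[:2]])
E
```

```text
time: 28.3
position: [0.4206, -0.2262, 0.2665]
tcp_rot: [-0.429, -0.413, -0.554, 0.583]
ft_force: [-0.4, 0.8, -0.7]
width: 0.0513
28.3 0.051260894127942415 tool F [ 0.78 -0.19 -0.81] rel tip: along 79.4 lat tool yz mm [ -80.3 -157.6  428.6]
shift cm [  0.09  15.76 -42.88] rotvec [-0.3 -0.1 -0. ]
[0.54443114 0.19461143 0.10001039 0.14060174] 67.66911633199257 top along -24.855257501323717 lateral 1.1704365243613386
side cap [([0.452, -0.093, 0.037], 0.74), ([0.542, 0.204, 0.095], 0.57)]
side dreidel_blue [([0.416, 0.137, 0.027], 0.83)]
side dreidel_red [([0.713, 0.142, 0.028], 0.74), ([0.537, -0.12, 0.028], 0.71)]
side coin_box [([0.489, 0.413, 0.091], 0.8)]
side saucer [([0.534, -0.395, 0.011], 0.61)]
side shamash_sleeve [([0.521, 0.195, 0.047], 0.63)]
top cap [([0.642, -0.118, 0.036], 0.62), ([0.537, 0.189, 0.091], 0.6)]
top dreidel_blue [([0.419, 0.13, 0.032], 0.6)]
top dreidel_red [([0.54, -0.123, 0.028], 0.7), ([0.713, 0.132, 0.032], 0.5)]
top coin_box [([0.491, 0.38, 0.092], 0.9)]
top saucer []
top shamash_sleeve [([0.522, 0.185, 0.048], 0.55), ([0.712, 0.128, 0.031], 0.44)]
```

View pics/ab10.png

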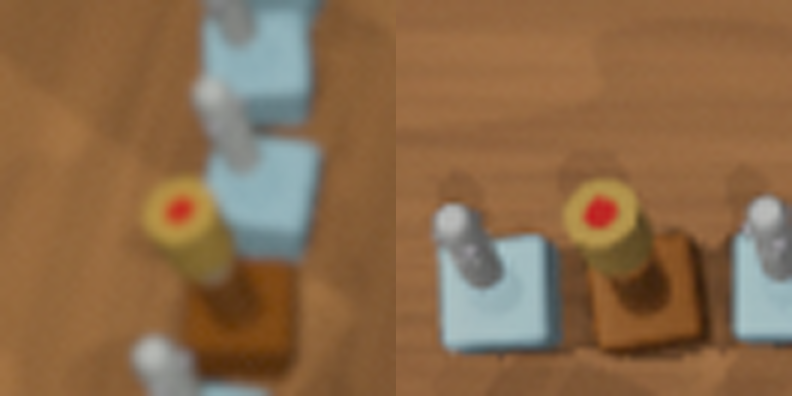

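View pics/top_end.png

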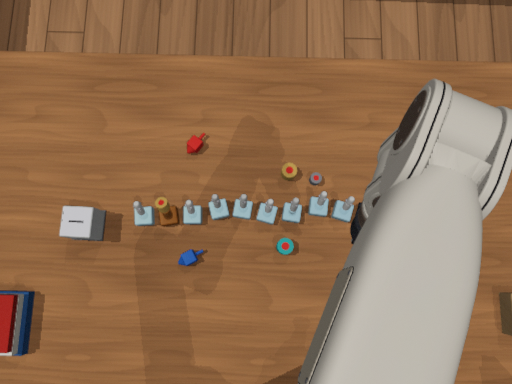

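```bash
python3 - <<'E'
from plant import manip
print(manip.finish_job(), manip.state()["time"])
E
```

```text
the job is handed in; nothing more can be done
the job is handed in; nothing more can be done
```

I pulled the small brass cap off the clear holder and snapped it onto the amber shamash, then let go, backed clear and handed the job in at about 29 s.

**Pressing:** I pressed along the leaning stem, which slid in against about 2 N and then bottomed. The cap clicked through at about 11 N and was drawn in. It then met a hard stop 10 to 11 mm past where the stem bottomed, close to the 11 mm expected. The highest reading between moves was about 11 N, well under the sleeve's 24 N.

**Last checks:**
- **Cap:** after release it had not sprung back. The camera fit puts its top within 0.2 mm of where the arm's position predicted, and about 1 mm off the stem axis.
- **Sleeve:** the edge between stem and sleeve sits at the same pixels as before pressing.
- **Bystanders:** the dreidels and coin box are within about 5 mm of their first positions, which is near the detector's accuracy. The side camera still finds the saucer in place.

**What disagreed or was missed:**
- The sleeve detector gave about z = 72 to 81 mm before and 47 mm after. I trust the second figure, because the first one fell on the bare stem.
- The top camera no longer found the saucer, because the arm hid it.
- The detector also put a low-quality "red dreidel" on the now bare clear holder.
- I did not test the click by pulling on the cap.

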